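# Fit the bent blow nozzle to the bench air outlet

### The job

Swap the blanking plug in the bench air outlet for the bent blow nozzle: press the coupling's release sleeve down, draw the plug out with it and stand the plug in the empty hole of the nozzle rack. Then push the bent nozzle fully home in the coupling until it locks, its spout pointing towards the grinder, and tug it firmly upward to prove that it holds before you let go. Do it by feel, without forcing the coupling, and leave the straight nozzle alone.

Things in the scene. Friction and masses are not known exactly. Their poses are not given: they have to be found in the camera images.
- air_outlet: Bench air outlet screwed to the bench: steel block 56 (x) x 76 (y) x 40 mm high, origin under the coupling's axis. -y points to the grinder (260 mm high). On the block, mouth up, a brass coupling whose head is screwed on more or less far: the flat rim (22 to 37 mm wide) of its knurled steel release sleeve is 77 to 80.5 mm above the bench, not measured. All else is under 47 mm
- coupling_seat (a point): the plug stop at the bottom of the coupling's bore, on its axis, 42.5 mm above the bench; a rubber seal stands 1.3 mm proud of it (10 N per mm), where a plug rests. Bore 15.4 mm wide, mouth 24.5 to 28 mm above. Pushed in, a plug spreads the jaws (about 7 N); they snap shut 1.5 to 5 mm above the stop, so a locked plug has 0.3 to 4 mm of play. Fully home: tip pressed onto the seal
- sleeve (a joint): travel of the release sleeve on the coupling's head, m: 0 = up, 0.010 = down on its end stop. Spring: 5.6 N at first, 12.6 N fully down. 3 mm or more down it draws four hidden jaws out of the plug's groove; rising, it closes them. So press it down about 8 mm (11 N) and raise the plug with it: once its bead has passed the jaws (1 to 4.5 mm up) the plug is free
- plug_grip (a point): the blanking plug, which starts locked in the coupling: middle of its knurled grip, on its axis, 56 mm above its tip. From the tip up: cone to 3 mm (9 to 14 mm wide), bead 14 mm wide to 9 mm, groove 9 mm wide to 16 mm, stem 14 mm wide to 42 mm, grip 18 mm wide to 68 mm, top at 70 mm
- plug_tip (a point): lower end of the blanking plug, on its axis
- blank_plug: the blanking plug, about 0.09 kg, origin at its lower tip
- bent_grip (a point): the bent blow nozzle, upright in the rack at the start: middle of its knurled grip, on its axis, 58 mm above its tip. Nipple as on the plug; grip 18 mm wide, 42 to 74 mm above the tip; above it a 9 mm brass tube bends over to the nozzle's x axis and ends 34 mm out; top 97 mm above the tip
- bent_tip (a point): lower end of the bent nozzle's nipple, on its axis
- bent_outlet (a point): the mouth of the bent nozzle's spout, 34 mm out along its x axis and 90.5 mm above the tip
- bent_nozzle: the bent nozzle, about 0.1 kg, origin at its lower tip, z up along the nipple, x the way the spout points (in the rack roughly along the row, to the right)
- straight_grip (a point): a straight blow nozzle of the same size in the rack (bystander), 99 mm long, at the middle of its grip, 58 mm above its tip
- nozzle_rack: nozzle rack screwed to the bench: hardwood block 50 (x) x 180 (y) x 45 mm high with three holes in a row along y, 65 mm apart, each 16 mm wide and 25 mm deep; a nozzle or plug stands in a hole with its tip on the hole's floor, 20 mm above the bench. Origin on the bench under the middle hole. The nozzles stand in the middle and right holes, either way round
- rack_hole_left (a point): mouth of the rack's left (+y) hole, which is empty, on the rack's top, 45 mm above the bench

How it is judged (in metres and radians):
On the way, in this order (a step that is already met when the one before it is completed fails the run):
1. the blanking plug is drawn out of the coupling (z of plug_tip in the frame of coupling_seat above 0.03 m), for 0.1 s.
2. the bent nozzle is pushed fully home in the coupling, locked and pressed onto the seal (horizontal distance between bent_tip and coupling_seat below 0.003 m and z of bent_tip in the frame of coupling_seat below 0.00115 m and value of joint sleeve below 0.0015 m), for 0.1 s.
3. the nozzle is tugged upward against the locked jaws with more than 5 N (contact force between bent_nozzle and air_outlet above 5 N and z of bent_tip in the frame of coupling_seat between 0.00135 and 0.0065 m), for 0.1 s.
At the end, for the whole second after the job is handed in: Bent nozzle locked: tip at most 2.5 mm above the stop, 3 mm off axis, tilt under 0.15 rad, spout mouth 20 mm or more to the grinder's side, sleeve up. Blanking plug upright on the floor of the rack's left hole (6 mm). Both released, at rest (horizontal distance between bent_tip and coupling_seat below 0.003 m and z of bent_tip in the frame of coupling_seat below 0.0025 m and angle between bent_nozzle's own z axis and vertical below 0.15 rad and y of bent_outlet in the frame of air_outlet below -0.02 m and value of joint sleeve below 0.0015 m and horizontal distance between plug_tip and rack_hole_left below 0.006 m and height (world z) of plug_tip below 0.024 m and angle between blank_plug's own z axis and vertical below 0.2 rad and linear speed of each of bent_nozzle, blank_plug below 0.01 m/s); the robot touches nothing.
It fails at once if the coupling is pressed with more than 35 N (contact force between any of the fingers, the arm and air_outlet above 35 N).
It fails at once if the plug is forced in the coupling (more than 25 N between plug and coupling: pulled while still locked) (contact force between blank_plug and air_outlet above 25 N).
It fails at once if the nozzle is rammed or wrenched in the coupling (more than 30 N between nozzle and coupling) (contact force between bent_nozzle and air_outlet above 30 N).
It fails at once if the straight nozzle is moved by more than 2 cm (distance of straight_grip from where it was at the start of the episode above 0.02 m).
It also fails if it takes over 67 s, if anything falls off the work surface, if the arm or the gripper's body presses on something with over 40 N, if the wrist force passes 120 N, or if a joint passes its speed limit or range.

### The arm

A 6-joint arm with a two-finger parallel gripper is mounted at the origin on a cart in front of the work surface, level with it; the furniture and walls round the work are solid. World frame = base frame: x ahead of the robot, y to its left, z up, the work surface at z = 0. Lengths are in mm, angles in rad, forces in N, time in s.
With the tool pointing down it reaches from about 350 to 975 mm from the base axis. Payload 4.9 kg.
Tool frame: the origin (TCP) lies midway between the tips of the shut fingers; the grasp point (between the pads) lies 19 mm behind it; z points along the fingers, y is the direction in which the jaws open and shut (so a half turn about z gives the same grasp; the last joint's range is limited). The gripper opens to 85 mm and grips with 20 to 120 N. Pads are 22 mm wide; open, the fingers measure 114 mm over their backs; the gripper's body (76 mm by 85 mm) begins 54 mm behind the grasp point. The pads swing forward as they close: fully open they stand 13 mm farther back than shut.
Start: joints at [-1.351, 0.053, 1.613, -0, 1.476, -0.119], TCP at [207.716, -589.454, 231.304] pointing down, gripper open.
Joint ranges: [-3.01, 3.01], [-1.01, 2.22], [0.06, 2.58], [-1.02, 4.17], [0.09, 2.62], [-3.14, 3.14]. Speed limits (rad/s): [2.57, 2.57, 3.14, 3.14, 3.14, 3.14].

### API

Orientations are given as a 3x3 rotation matrix whose columns are the frame's x, y, z axes.
In Python, from rig import manip gives the robot as it stands. The module is installed in compiled form; this text tells all that it offers. Calls block until the motion is done:
- manip.reach(position, orientation): joint-space move of the TCP to a pose.
- manip.move_l(position, speed=150, rotation=None): straight line of the TCP; rotation=None keeps the orientation; speed is the mean speed in mm/s.
- manip.move_j(angles): joint-space move.
- manip.gripper_to(opening, grip_force=None): finger opening in mm; grip_force is the grip in N (None keeps the last); returns when the fingers have stopped.
- manip.hold(seconds).
- manip.solve_ik(position, orientation): joint angles nearest the present ones, or None.
- manip.state(): the state.
- manip.get_image(name): name is "scene" or "side" or "wrist"; returns the picture (420x560x3 uint8, red, green, blue); there is no depth.
- manip.get_calibration(name): a dict with "intrinsics" (3x3 intrinsics, pixels), "distortion" ([k1, k2, p1, p2, k3] as OpenCV has them; the pictures are not rectified), "T" (4x4, takes a point from camera to world coordinates); the wrist camera has in their place "T_tool_cam" (4x4, takes a point from camera to tool coordinates, whose origin is the TCP and whose axes are the flange's). Camera axes: x right, y down, z forward; pixel columns grow to the right and rows downward; lengths in mm; the calibration is good to about 2 mm. A picture is of the moment at which its call begins: read the wrist's pose just before it. get_calibration takes no time and is no camera call.
A pose or a line that the arm cannot do raises manip.PlanningError and nothing moves.
- manip.close_job(): hands the job in, once; it reports no verdict.
The state is a dict: "time_s": time; "joint_pos": joint angles; "dq": joint speeds; "tau": joint torques, N m; "tcp_pos": TCP position; "tool_rot": TCP orientation; "wrist_force": force on the tool from outside, world axes, zero at the start; "moment": the same for the moment, N m; "gripper_width": finger opening in mm.
Only numpy, scipy, OpenCV 4.12 (cv2) and the standard library are available. Lean on these libraries where they do the work, as an engineer would, in place of code of your own. Each camera call takes 0.05 s, during which the arm holds its last target. There are 200 camera calls.

## Working session

There is one attempt and no reset: what is moved stays moved. The work goes in short steps, each a Python script; the robot and the scene stay as the last script left them, time stands still between calls to the robot, and variables do not carry over. Pictures are saved under pics/ and viewed, about 8 in all and at most 12, crops included, and the job is handed in when it is done.

```bash
mkdir -p pics; python3 - <<'E'
from rig import manip
import cv2,numpy as np
np.set_printoptions(precision=4,suppress=True)
for n in("scene","side"):
    cv2.imwrite(f"pics/{n}0.png",manip.get_image(n)[:,:,::-1])
    c=manip.get_calibration(n);print(n,c)
c=manip.get_calibration("wrist");print(c)
s=manip.state();print(s)
E
```

```text
scene {'intrinsics': array([[531.1655,   0.    , 288.8653],
       [  0.    , 531.1655, 209.6999],
       [  0.    ,   0.    ,   1.    ]]), 'distortion': array([-0.1967,  0.    ,  0.    ,  0.    ,  0.    ]), 'T': array([[  0.0441,  -0.7641,   0.6436,  15.1253],
       [ -0.999 ,  -0.0415,   0.0191, 215.6673],
       [  0.0121,  -0.6437,  -0.7652, 763.6103],
       [  0.    ,   0.    ,   0.    ,   1.    ]])}
side {'intrinsics': array([[461.4555,   0.    , 286.7685],
       [  0.    , 461.4555, 211.87  ],
       [  0.    ,   0.    ,   1.    ]]), 'distortion': array([0.0439, 0.    , 0.    , 0.    , 0.    ]), 'T': array([[   0.9635,   -0.214 ,    0.1606,  434.8961],
       [  -0.2675,   -0.7808,    0.5646, -271.3976],
       [   0.0046,   -0.587 ,   -0.8096,  771.9926],
       [   0.    ,    0.    ,    0.    ,    1.    ]])}
{'intrinsics': array([[366.6106,   0.    , 282.6101],
       [  0.    , 366.6106, 208.0963],
       [  0.    ,   0.    ,   1.    ]]), 'distortion': array([0.0081, 0.    , 0.    , 0.    , 0.    ]), 'T_tool_cam': array([[   0.    ,   -0.9609,   -0.2769,   69.5789],
       [   1.    ,    0.0002,   -0.0005,    0.4608],
       [   0.0006,   -0.2769,    0.9609, -142.8088],
       [   0.    ,    0.    ,    0.    ,    1.    ]])}
{'time_s': 0.1, 'joint_pos': array([-1.351 ,  0.0533,  1.6142,  0.    ,  1.476 , -0.119 ]), 'dq': array([ 0.0016, -0.0018, -0.0037,  0.0023, -0.0007,  0.0018]), 'tau': array([ -0.0005, -39.4907, -37.1362,  -0.0002,   0.004 ,   0.    ]), 'tcp_pos': array([ 207.6001, -588.9116,  230.1749]), 'tool_rot': array([[ 0.9432,  0.3323, -0.0004],
       [ 0.3323, -0.9432,  0.0018],
       [ 0.0002, -0.0019, -1.    ]]), 'wrist_force': array([-0.337 ,  0.8865,  0.3582]), 'moment': array([-0.0347,  0.0332, -0.0283]), 'gripper_width': 85.444722503112}
```

View pics/scene0.png

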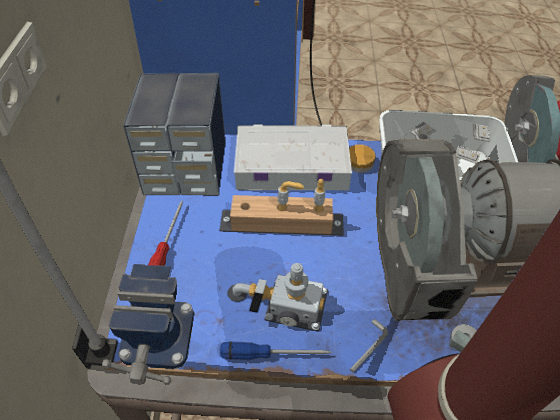

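View pics/side0.png

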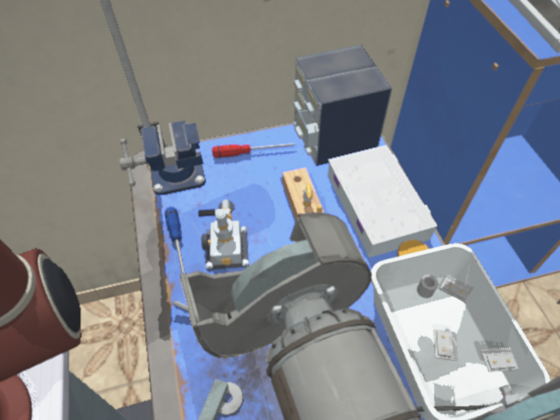

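The scene view shows the plug's top at about (297,266), the rack's empty hole at (244,206), and the bent nozzle in the middle hole with its spout to the right at about (285,190). The straight nozzle is at (320,190) and the grinder is to the right. In the side view the plug is near (223,213) and the hole near (297,179).

```bash
cat > h.py <<'E'
from rig import manip
import cv2,numpy as np
np.set_printoptions(precision=2,suppress=True)
R0=np.array([[0,1,0],[1,0,0],[0,0,-1.]])
def cam(n,s=None):
    c=manip.get_calibration(n)
    if n=="wrist":
        s=s or manip.state();T=np.eye(4);T[:3,:3]=s["tool_rot"];T[:3,3]=s["tcp_pos"];T=T@c["T_tool_cam"]
    else: T=c["T"]
    return c["intrinsics"],c["distortion"],T
def ray(n,px,s=None):
    K,D,T=cam(n,s);u=cv2.undistortPoints(np.array([[px]],float),K,D)[0,0]
    return T[:3,3],T[:3,:3]@np.array([u[0],u[1],1])
def onz(n,px,z,s=None):
    o,d=ray(n,px,s);return o+d*(z-o[2])/d[2]
def proj(n,P,s=None):
    K,D,T=cam(n,s);Ti=np.linalg.inv(T);rv=cv2.Rodrigues(Ti[:3,:3])[0]
    return cv2.projectPoints(np.atleast_2d(np.array(P,float)),rv,Ti[:3,3],K,D)[0][:,0]
def snap(n,f):
    s=manip.state();im=manip.get_image(n)[:,:,::-1].copy();cv2.imwrite(f"pics/{f}.png",im);return im,s
E
python3 - <<'E'
from h import *
for k,p,z in [("plugtop",(297,266),114),("hole",(244,206),45),("bentbend",(285,187),115),("bentmouth",(302,186),110),("strtop",(320,181),119),("grinder L top",(385,148),260),("rackR hole",(320,209),45),("cabinet",(205,78),100)]:
    print(k,onz("scene",p,z))
for k,p,z in [("plugtop",(223,213),114),("hole",(297,179),45),("grL",(330,215),260),("grNear",(190,275),200)]:
    print("side",k,onz("side",p,z))
s=manip.state()
for P in [(207,-589,330),(400,-150,400),(480,200,330),(480,200,250),(620,235,300)]:
    q=manip.solve_ik(P,R0);print(P,q)
E
```

```text
plugtop [454.03 215.18 114.  ]
hole [623.8 313.7  45. ]
bentbend [609.38 240.43 115.  ]
bentmouth [617.8  212.34 110.  ]
strtop [622.51 182.75 119.  ]
grinder L top [558.09  99.56 260.  ]
rackR hole [624.15 178.57  45.  ]
cabinet [925.35 424.36 100.  ]
side plugtop [456.84 214.7  114.  ]
side hole [621.67 310.3   45.  ]
side grL [591.94  64.99 260.  ]
side grNear [389.9   58.71 200.  ]
(207, -589, 330) [-1.35  0.01  1.49 -0.    1.64 -1.35]
(400, -150, 400) [-0.53 -0.47  1.79 -0.    1.83 -0.53]
(480, 200, 330) [ 0.25 -0.24  1.72 -0.    1.66  0.25]
(480, 200, 250) [ 0.25 -0.21  1.83 -0.    1.52  0.25]
(620, 235, 300) [ 0.25  0.11  1.44 -0.    1.59  0.25]
```

```bash
python3 - <<'E'
from h import *
manip.move_l([207,-589,380],300)
manip.reach([400,-100,400],R0)
manip.reach([620,250,260],R0)
manip.hold(0.15);im,s=snap("wrist","w_rack");np.save("s_rack.npy",s,allow_pickle=True);print(s["tcp_pos"],s["time_s"])
print(proj("wrist",[(622,312,45),(620,247,115),(622,182,119)],s))
manip.reach([455.5,215,200],R0)
manip.gripper_to(40,20)
manip.hold(0.15);im,s=snap("wrist","w_out");np.save("s_out.npy",s,allow_pickle=True);print(s["tcp_pos"],s["time_s"],s["wrist_force"],s["gripper_width"])
print(proj("wrist",[(455.5,215,114),(455.5,215,79)],s))
E
```

```text
[620.47 248.93 261.26] 4.4
[[284.27 109.85]
 [282.38 194.42]
 [284.87 269.82]]
[455.51 215.02 199.95] 5.85 [-0.53 -0.23  0.2 ] 39.962404576151144
[[283.47 213.78]
 [283.36 200.06]]
```

View pics/w_rack.png

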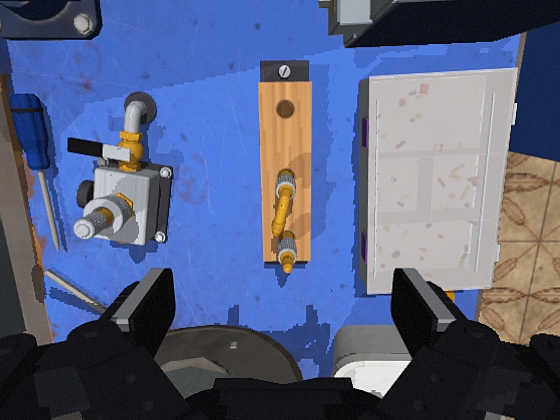

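View pics/w_out.png

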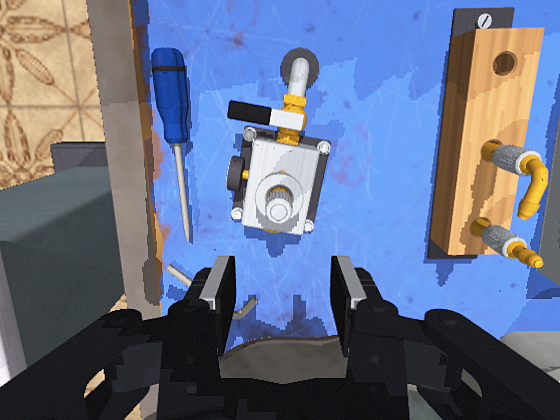

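The rack view shows the left hole at (285,109), the bent nozzle's grip near (286,180) with its spout towards -y, and the straight nozzle's top near (288,268). The outlet view shows the plug's top near (279,211) and the sleeve ring near (278,200). I'll zoom in on both.

```bash
python3 - <<'E'
from h import *
a=cv2.imread("pics/w_rack.png")[85:285,235:335];b=cv2.imread("pics/w_out.png")[160:240,235:325]
a=cv2.resize(a,None,fx=3,fy=3,interpolation=cv2.INTER_CUBIC);b=cv2.resize(b,None,fx=5,fy=5,interpolation=cv2.INTER_CUBIC)
o=np.zeros((600,760,3),np.uint8);o[:600,:300]=a;o[:400,305:755]=b;cv2.imwrite("pics/z.png",o)
E
```

```text
(no output)
```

View pics/z.png

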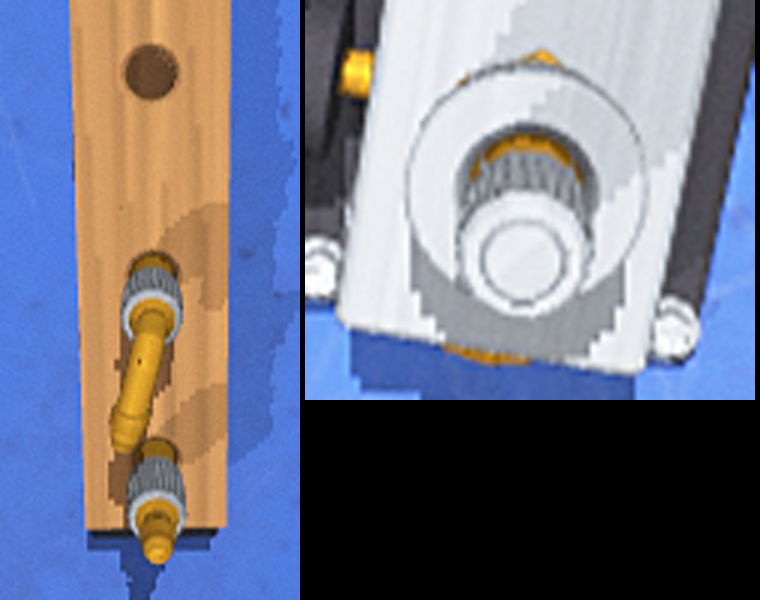

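```bash
python3 - <<'E'
from h import *
a=np.load("s_rack.npy",allow_pickle=True).item();b=np.load("s_out.npy",allow_pickle=True).item()
for k,p,z in [("hole",(285.3,109),45),("bent",(285.3,191.5),94),("straight",(287.3,250.7),94)]: print(k,onz("wrist",p,z,a))
for k,p,z in [("plug",(279,212.4),114),("rim",(279.3,197),79)]: print(k,onz("wrist",p,z,b))
E
```

```text
hole [622.97 312.78  45.  ]
bent [622.56 244.41  94.  ]
straight [624.41 189.05  94.  ]
plug [452.59 215.94 114.  ]
rim [452.49 217.35  79.  ]
```

```bash
cat >> h.py <<'E'
def F(): return np.array(manip.state()["wrist_force"])
def zstep(xy,z0,z1,stop,d=0.5,speed=8,base=0,show=True):
    """step TCP z from z0 to z1 in d; stop when |Fz-base| beyond stop"""
    z=z0;sg=np.sign(z1-z0)
    while (z1-z)*sg>1e-6:
        z+=sg*min(d,abs(z1-z));manip.move_l([*xy,z],speed);s=manip.state();f=s["wrist_force"]-base
        if show: print("%.2f act %.2f F"%(z,s["tcp_pos"][2]),f,"w %.2f"%s["gripper_width"])
        if abs(f[2])>stop: break
    return z
E
python3 - <<'E'
from h import *
xy=[452.5,216.3]
manip.gripper_to(25,20)
manip.move_l([*xy,125],150);manip.move_l([*xy,90],60);manip.hold(.2)
b=F();print(b,manip.state()["tcp_pos"])
z=zstep(xy,90,72,3.,.7,12,b)
print(z,manip.state()["time_s"])
E
```

```text
[ 0.28 -0.3  -0.  ] [452.88 216.42  90.53]
89.30 act 89.38 F [ 0.43 -0.06 -0.05] w 24.70
88.60 act 88.55 F [ 0.03 -0.29 -0.68] w 24.76
87.90 act 87.84 F [-0.17  0.8   0.37] w 24.89
87.20 act 87.14 F [-0.85 -0.22 -0.58] w 24.77
86.50 act 86.44 F [-0.41  0.74 -0.29] w 25.31
85.80 act 85.72 F [-0.8   0.34  0.02] w 25.07
85.10 act 85.00 F [-0.57  0.74  0.87] w 25.17
84.40 act 84.33 F [-0.45  0.78  0.1 ] w 25.08
83.70 act 83.62 F [-0.48  0.51  0.05] w 24.89
83.00 act 82.94 F [-0.33  0.6  -1.12] w 24.97
82.30 act 82.23 F [-0.53  0.07  0.35] w 25.12
81.60 act 81.51 F [-0.1  -0.03 -0.28] w 25.05
80.90 act 80.80 F [ 0.06  0.3  -0.23] w 24.92
80.20 act 80.14 F [-0.7  -0.5   0.02] w 25.14
79.50 act 79.45 F [-0.52  0.8   0.03] w 24.82
78.80 act 78.73 F [-0.62  0.5  -0.32] w 24.90
78.10 act 78.04 F [-0.59  0.35 -0.92] w 25.48
77.40 act 77.34 F [-0.17 -0.29 -0.16] w 25.03
76.70 act 77.07 F [-0.69  0.21  2.37] w 24.83
76.00 act 76.70 F [-1.47 -0.03  5.29] w 24.89
75.99999999999994 12.7833
```

```bash
python3 - <<'E'
from h import *
xy=[452.5,216.3];b=np.array([0,0,0.])
z=76.
while manip.state()["tcp_pos"][2]>70.2 and z>66 and F()[2]<16:
    z=zstep(xy,z,z-.8,16,.8,15,b)
for w in (21,19.5,18.6):
    manip.gripper_to(w,20);manip.hold(.1);s=manip.state();print(w,s["gripper_width"],s["wrist_force"],s["tcp_pos"])
print(z,s["time_s"])
E
```

```text
75.20 act 76.04 F [-0.91  0.51  5.77] w 24.94
74.40 act 75.40 F [-1.   -0.59  6.6 ] w 24.94
73.60 act 74.71 F [-1.55 -0.23  6.87] w 25.06
72.80 act 74.03 F [-1.91 -1.22  6.93] w 25.10
72.00 act 73.36 F [-2.12 -0.54  7.55] w 24.73
71.20 act 72.65 F [-1.61 -0.41  8.92] w 25.17
70.40 act 71.98 F [-1.56 -1.37  8.54] w 24.94
69.60 act 71.31 F [-1.69 -0.53  9.45] w 25.33
68.80 act 70.60 F [-2.42  0.11  9.95] w 24.80
68.00 act 69.92 F [-2.12  0.38  9.78] w 24.94
21 21.087048259278806 [-1.59 -0.11  9.79] [453.8  216.81  70.08]
19.5 19.447315456651296 [-1.93 -0.35  9.62] [453.85 216.85  70.09]
18.6 18.671662428900177 [-1.52 -0.51  9.58] [453.86 216.84  70.11]
68.00000000000003 16.2333
```

```bash
python3 - <<'E'
from h import *
xy=[452.5,216.3]
manip.gripper_to(10,40);manip.hold(.2);s=manip.state();print(s["gripper_width"],s["wrist_force"],s["tcp_pos"])
z=68.
while z<88:
    z+=1.;manip.move_l([*xy,z],25);s=manip.state();print("%.1f"%z,s["tcp_pos"],s["wrist_force"],"w %.2f"%s["gripper_width"])
    if s["wrist_force"][2]<-7: print("STOP");break
else:
    manip.move_l([*xy,130],80);s=manip.state();print(s["tcp_pos"],s["wrist_force"],s["gripper_width"])
print(s["time_s"])
E
```

```text
16.676099597591364 [-2.29 -1.01 10.38] [453.8  216.88  70.14]
69.0 [453.79 216.87  70.9 ] [-2.03  0.17  8.99] w 16.98
70.0 [453.75 216.88  71.77] [-1.62  0.17  7.87] w 16.91
71.0 [453.73 216.87  72.65] [-1.42  0.25  8.48] w 16.88
72.0 [453.76 216.84  73.56] [-0.36  0.74  6.49] w 17.03
73.0 [453.69 216.85  74.4 ] [ 0.24 -0.3   6.56] w 17.03
74.0 [453.53 216.76  74.99] [1.05 1.39 6.18] w 16.89
75.0 [453.15 216.59  75.37] [2.41 1.69 3.03] w 16.77
76.0 [452.71 216.28  75.63] [ 3.64  1.04 -0.91] w 16.88
77.0 [452.53 216.24  76.58] [ 4.71  1.66 -3.53] w 16.59
78.0 [452.53 216.27  77.86] [ 4.8   1.73 -1.82] w 17.03
79.0 [452.49 216.27  79.03] [ 4.54  1.67 -1.12] w 16.63
80.0 [452.7 216.4  80.8] [2.53 1.37 3.17] w 16.37
81.0 [452.43 216.29  81.15] [1.63 0.41 2.67] w 16.82
82.0 [452.11 216.15  81.69] [2.21 0.81 1.55] w 16.86
83.0 [451.96 216.07  82.46] [ 0.41 -0.1   0.85] w 16.83
84.0 [452.07 216.16  83.66] [ 0.96 -0.57 -1.31] w 16.88
85.0 [452.23 216.24  84.9 ] [-0.   -0.37 -0.29] w 17.41
86.0 [452.4  216.3   86.04] [ 0.38 -0.53 -1.12] w 16.47
87.0 [452.51 216.32  87.09] [-0.29  0.75 -0.55] w 16.85
88.0 [452.54 216.32  88.09] [ 0.05  0.51 -0.74] w 16.89
[452.45 216.28 130.11] [-0.56  0.42 -0.77] 16.728120803484334
22.325
```

```bash
python3 - <<'E'
from h import *
a,s=snap("side","side1");b,s=snap("scene","scene1");P=[(452.5,216.3,103.8),(452.5,216.3,149)]
o=[]
for n,i in(("side",a),("scene",b)):
    p=proj(n,P);print(n,p);c=p[0].astype(int);x0,y0=c[0]-50,c[1]-60;print(x0,y0)
    o.append(cv2.resize(i[y0:y0+120,x0:x0+100],None,fx=4,fy=4,interpolation=cv2.INTER_CUBIC))
cv2.imwrite("pics/z2.png",np.hstack(o))
E
```

```text
side [[221.03 216.18]
 [218.07 200.72]]
171 156
scene [[296.04 270.67]
 [296.77 253.03]]
246 210
```

View pics/z2.png

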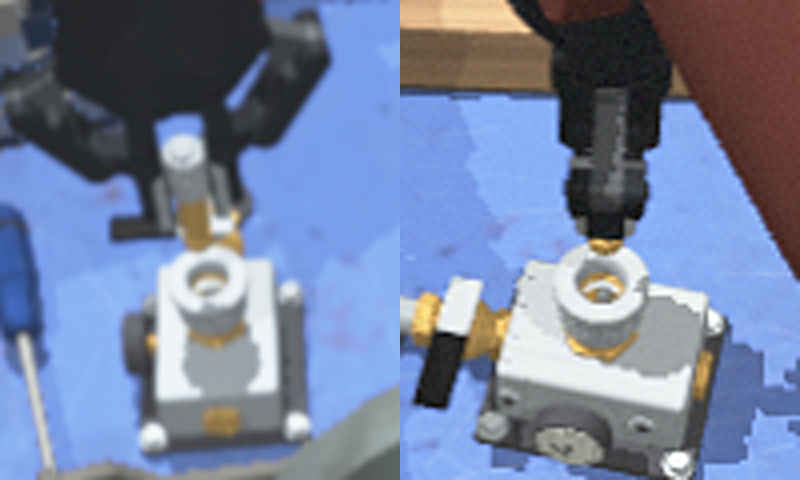

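The plug is out and hangs upright, with its tip about where I predicted (z about 102), and the coupling is empty. Next I put the plug into the left hole.

```bash
python3 - <<'E'
from h import *
xy=[622.9,312.8]
manip.move_l([*xy,130],200);manip.move_l([*xy,78],80);manip.hold(.15);b=F();print(b,manip.state()["tcp_pos"])
z=zstep(xy,78,44.5,3.5,1.2,25,b)
print(z,manip.state()["tcp_pos"],manip.state()["time_s"])
E
```

```text
[ 0.12  0.9  -1.33] [623.54 313.08  79.06]
76.80 act 76.94 F [ 0.01 -1.17  0.02] w 16.73
75.60 act 75.39 F [-0.47 -0.62  0.62] w 17.28
74.40 act 74.21 F [-0.49 -1.06  1.3 ] w 16.30
73.20 act 73.05 F [ 0.04 -0.6   0.8 ] w 16.93
72.00 act 71.83 F [ 0.5  -0.45 -0.51] w 16.76
70.80 act 70.66 F [-0.52 -1.01 -0.13] w 17.20
69.60 act 69.46 F [-1.04 -0.74 -0.27] w 17.11
68.40 act 68.27 F [ 0.93 -1.24  0.18] w 16.63
67.20 act 67.05 F [-0.73 -1.17  0.14] w 16.84
66.00 act 65.85 F [-0.23 -0.83  0.57] w 17.05
64.80 act 64.67 F [ 0.03 -0.12  0.51] w 16.56
63.60 act 63.45 F [ 0.48 -1.09  0.13] w 16.85
62.40 act 62.22 F [ 0.18 -0.8  -0.17] w 16.63
61.20 act 61.03 F [ 1.14 -1.14  0.48] w 17.15
60.00 act 59.85 F [-0.54 -0.71  0.27] w 16.90
58.80 act 58.64 F [-0.6  -1.68  0.47] w 16.65
57.60 act 57.42 F [-1.03 -0.17  0.88] w 16.90
56.40 act 56.23 F [ 0.48 -0.65  0.1 ] w 16.96
55.20 act 55.04 F [ 0.66 -0.07  0.1 ] w 16.93
54.00 act 53.83 F [-0.99 -1.84  1.35] w 17.14
52.80 act 52.64 F [-1.37 -2.    0.01] w 16.81
51.60 act 51.45 F [ 0.24 -1.87  1.  ] w 16.77
50.40 act 50.27 F [-0.   -0.32  0.01] w 16.55
49.20 act 49.02 F [ 0.31 -0.89  0.82] w 16.86
48.00 act 47.84 F [-0.85  0.39  0.48] w 16.88
46.80 act 46.77 F [-0.57 -0.92  0.35] w 16.71
45.60 act 46.48 F [-1.93 -1.08  5.46] w 16.78
45.59999999999992 [623.21 312.96  46.48] 31.25
```

```bash
python3 - <<'E'
from h import *
manip.gripper_to(32,40);manip.move_l([622.9,312.8,150],200)
xy=[622.6,244.9]
manip.move_l([*xy,150],200);manip.move_l([*xy,60],100)
manip.hold(.1);b=F();manip.gripper_to(10,60);manip.hold(.15);s=manip.state();print(b,s["wrist_force"],s["tcp_pos"],s["gripper_width"])
manip.move_l([*xy,145],120);xy=[452.5,216.3];manip.move_l([*xy,145],250);manip.hold(.2)
a,_=snap("side","side2");b,s=snap("scene","scene2");print(s["time_s"],s["wrist_force"],s["tcp_pos"],s["gripper_width"])
o=[]
for n,i in(("side",a),("scene",b)):
    p=proj(n,[(452.5,216.3,105),(452.5,216.3,163)]);print(n,p);c=p[0].astype(int);x0,y0=c[0]-40,c[1]-50;print(x0,y0)
    o.append(cv2.resize(i[y0:y0+100,x0:x0+80],None,fx=5,fy=5,interpolation=cv2.INTER_CUBIC))
rk=b[150:250,210:290]
rk=cv2.resize(b[165:245,215:345],None,fx=2.5,fy=2.5)
o=np.hstack(o);f=np.zeros((600,800,3),np.uint8);f[:500]=o;f[500:,:]=0
cv2.imwrite("pics/z3.png",o);cv2.imwrite("pics/rk.png",rk)
E
```

```text
[0.3  0.47 0.62] [-0.64 -0.38  5.03] [623.26 245.09  61.08] 16.586761839562456
36.2417 [-0.67 -0.41 -0.86] [453.31 216.33 145.01] 16.24262198900059
side [[220.95 215.79]
 [217.1  195.64]]
180 165
scene [[296.06 270.22]
 [297.01 247.22]]
256 220
```

View pics/z3.png

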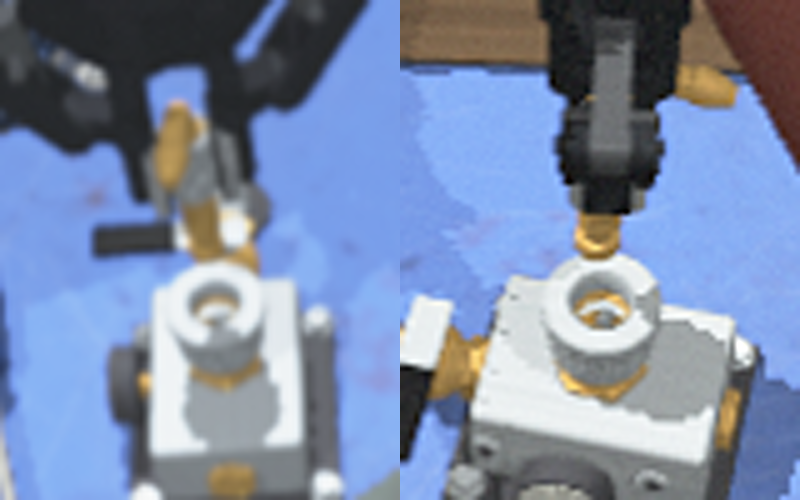

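```bash
python3 - <<'E'
from h import *
xy=[452.5,216.3]
manip.move_l([*xy,119],80)
b=np.array([0,0,-.9])
z=zstep(xy,119,99,5,2,40,b)
if z<99.1: z=zstep(xy,z,81,13,1,30,b)
print(z,manip.state()["time_s"])
E
```

```text
117.00 act 117.29 F [ 0.71  0.48 -0.45] w 16.32
115.00 act 115.00 F [ 0.16 -0.68 -0.52] w 15.92
113.00 act 112.70 F [ 0.38 -0.79  0.42] w 16.48
111.00 act 110.70 F [-0.68 -1.18 -0.68] w 16.47
109.00 act 108.76 F [-0.61 -1.45  0.44] w 16.44
107.00 act 106.78 F [ 0.36 -1.53 -0.76] w 16.38
105.00 act 105.11 F [-0.41 -2.06  0.43] w 16.34
103.00 act 102.45 F [ 0.49 -4.54  0.13] w 16.37
101.00 act 100.39 F [-0.91 -4.63 -1.64] w 16.15
99.00 act 98.51 F [ 0.01 -5.8  -0.55] w 15.89
98.00 act 97.69 F [-0.54 -5.31 -0.13] w 16.71
97.00 act 96.84 F [-1.04 -5.59 -0.48] w 16.38
96.00 act 96.39 F [-1.92 -5.3   1.75] w 16.24
95.00 act 96.04 F [-2.56 -6.54  6.08] w 16.14
94.00 act 95.77 F [-3.9  -7.35  8.31] w 17.00
93.00 act 94.45 F [-3.22 -7.43  6.13] w 16.33
92.00 act 93.47 F [-2.41 -6.61  6.62] w 16.45
91.00 act 90.73 F [ 0.41 -6.15 -0.06] w 16.28
90.00 act 89.56 F [ 0.35 -7.57 -2.16] w 16.21
89.00 act 88.54 F [ 0.37 -6.12 -1.98] w 16.63
88.00 act 87.51 F [ 1.01 -6.46 -1.68] w 16.20
87.00 act 86.53 F [ 0.99 -6.35 -2.16] w 16.72
86.00 act 85.29 F [ 0.49 -4.87 -2.22] w 16.48
85.00 act 84.80 F [-0.27 -5.83  0.98] w 16.27
84.00 act 84.40 F [-2.08 -6.8   3.6 ] w 16.51
83.00 act 83.98 F [-3.13 -6.77  6.68] w 16.24
82.00 act 83.58 F [-5.4  -6.32 10.04] w 16.54
81.00 act 83.39 F [-6.41 -7.82 13.85] w 16.44
81 43.7667
```

The force trace shows the jaws being spread, a snap, then the seal at about 10 N/mm, so it looks locked and home. I hold briefly, relax the side load and tug.

```bash
python3 - <<'E'
from h import *
manip.hold(.15)
xy=[452.3,215.1];b=np.array([0,0,-.9])
manip.move_l([*xy,82],20);s=manip.state();print(s["tcp_pos"],s["wrist_force"])
z=zstep(xy,82,94,9.,1,30,b)
manip.hold(.3);s=manip.state();print("tug",s["tcp_pos"],s["wrist_force"],s["gripper_width"],s["time_s"])
E
```

```text
[452.66 215.64  83.83] [-4.24 -5.04  7.54]
83.00 act 84.09 F [-3.72 -3.06  6.49] w 16.71
84.00 act 84.37 F [-2.3  -3.19  5.14] w 16.52
85.00 act 84.77 F [-0.21 -1.66  1.36] w 16.45
86.00 act 85.30 F [ 1.03 -1.71 -2.45] w 16.54
87.00 act 85.63 F [  3.44   0.56 -10.55] w 16.28
tug [451.6  214.94  85.84] [  4.18   0.2  -16.21] 16.68756277961578 45.7167
```

```bash
python3 - <<'E'
from h import *
xy=[452.3,215.1];b=np.array([0,0,-.9])
manip.move_l([*xy,85],30)
z=zstep(xy,85,81.5,5,.7,20,b)
manip.gripper_to(32,40);manip.move_l([*xy,150],120);s=manip.state();print(s["tcp_pos"],s["wrist_force"],s["time_s"])
manip.move_l([452.3,300,240],250);manip.hold(.1)
a,_=snap("side","side3");c,_=snap("scene","scene3");w,s=snap("wrist","w3");print(s["time_s"],s["tcp_pos"])
print(proj("scene",[(452.5,216.3,139.5),(622.9,312.8,90)]))
o=np.hstack([cv2.resize(c[165:305,215:345],(400,431)),cv2.resize(a[140:280,180:310],(400,431))])
cv2.imwrite("pics/z4.png",o)
E
```

```text
84.30 act 85.22 F [-1.84 -1.78 -2.09] w 16.41
83.60 act 84.69 F [-0.96 -2.68  2.68] w 16.52
82.90 act 84.08 F [-2.73 -2.83  6.59] w 16.93
[451.87 214.98 149.32] [-0.13 -0.52  0.53] 47.725
48.5667 [451.57 298.79 237.85]
[[296.61 256.88]
 [243.1  189.37]]
```

View pics/z4.png

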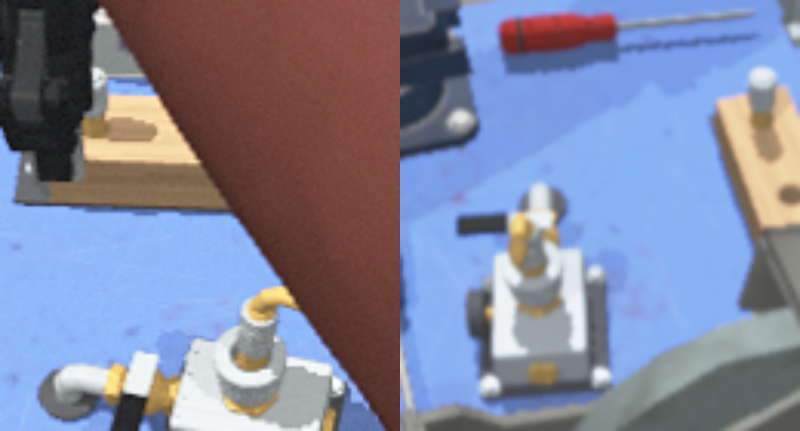

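View pics/w3.png

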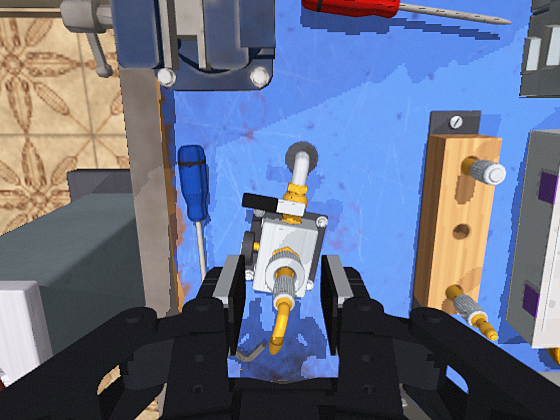

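The nozzle stands in the coupling with its spout towards the grinder, mouth at about (275,350) in the wrist view. The plug stands upright in the left hole at about (485,172), and the straight nozzle is still in place. Handing in.

```bash
python3 -c "
from rig import manip
print(manip.close_job(),manip.state()['time_s'])"
```

```text
the job is handed in; nothing more can be done
the job is handed in; nothing more can be done
```

The job is handed in: the blanking plug is in the rack's left hole, and the bent nozzle is locked in the coupling with its spout towards the grinder. It was at about 48.6 s of the 67 s allowed at the last check; no verdict is reported.

- **Plug out:** I pressed the sleeve about 7 mm down (about 10 N) with the fingertips, gripped the plug and raised it with the sleeve. The upward pull stayed under 4 N. I lowered it into the hole until it touched something at about the expected floor depth.
- **Nozzle in:** the force showed the jaws spreading at about 8 N. Further down came a small dip, then the seal rising at about 10 N/mm, up to 14 N. During insertion there was a side load of up to about 8 N, which I reduced by shifting the arm about 1.2 mm before the tug.
- **Tug:** it held at about 16 N upward. Pressed down again, it met the seal at the same height as before, so it had not slipped in the grip. I re-seated it with about 6 N and let go.
- **Last pictures:** the nozzle stands upright in the coupling with the sleeve up, the plug stands upright in the left hole, and the straight nozzle is in place. The gripper is clear of everything.

I judged the nozzle's final height and tilt, and the plug's position in its hole, by force and by eye, not with a final measurement. None of my checks disagreed.

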